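# Square a pattern plate into its locating corner

## Task

Pick up the standing pusher and, with its foot, gently (well under 3 kg of push) nudge the loose aluminium pattern plate on the steel fixture: first bring its long edge flush against the bar of the long rail while its end is still clear of the end stop, then slide it along the rail until its end touches the bar of the stop too, so it sits square, touching both. The bars have been reset by hand, so feel for them; never touch the plate with the gripper or ram it. Then stand the pusher upright on the bench, off the fixture, let go, and leave the other things where they are.

Things in the scene. Friction and masses are not known exactly. Their poses are not given: they have to be found in the camera images.
- corner (a point): Reference point on the fixture, at the level of its upper face: where the faces of rail bar and stop bar would meet if both bars were fully back. +x points level into the long rail, square to its face; +y points along the rail into the end stop. Each bar really stands 0 to 20 mm out from this point towards the plate (not measured).
- plate: Loose aluminium plate, 90 (x) by 130 (y) by 12 mm, 0.27 to 0.5 kg, a valve pattern raised up to 14 mm on its middle. Origin: centre of its underside, on the fixture's face. Its +x long edge goes to the rail's bar, its +y end to the stop's bar, axes parallel to the corner's. Starts up to 0.22 rad askew, a few cm or less off both bars. Lightly oiled, slides at 1 to 3 N.
- pusher_mid (a point): The loose pusher, 0.4 kg, standing on the bench: steel foot 90 mm long (its x), 40 mm wide (y), 18 mm high, both ends fully round (radius 20 mm from above); on its middle a 30 by 30 mm wooden handle, square to the foot, up to 80 mm above the underside. This point: on its axis, 40 mm above the underside.
- plug: Bystander: tapered wooden plug standing on the bench, 52 mm across the foot, 85 mm high; origin at the centre of its underside. Leave alone.
- tin: Bystander: steel tin, 84 mm across, 100 mm high; origin at the centre of its underside. Leave alone.
- casting: Bystander: aluminium casting, 55 by 120 mm, 44 mm high; origin at the centre of its underside. Leave alone.
- rail: Long rail (fixed): steel block 20 by 220 mm, 21 mm high, 4 mm bolt heads. In its -x side a smooth steel bar 200 mm long, 17 mm high is locked parallel to y, standing out towards -x by an unmeasured amount: its face is 4 to 24 mm in front of the block's face. The plate is to touch this bar: find it by touch. Origin: centre of the block's underside.
- stop: End stop (fixed): steel block 90 by 20 mm, 21 mm high, 4 mm bolt heads. In its -y side a steel bar 76 mm long, 17 mm high is locked parallel to x, its face an unmeasured 4 to 24 mm in front of the block's face, towards -y. The plate's end is to touch this bar: find it by touch. Origin: centre of the block's underside.
- fixture: Fixed dark steel plate with cut corners, 240 mm (x) by 320 mm (y), 20 mm thick: upper face 20 mm above the bench. Origin at the centre of its underside, 90 mm back in -x and 125 mm back in -y from the corner point; same axes as the corner.
Things that resemble listed ones, but are neither listed nor needed, are in the scene too. What is shaped like the part that bears pusher_mid but blue or turquoise is not meant.

How it is judged (in metres and radians):
On the way, in this order (a step that is already met when the one before it is completed fails the run):
1. the plate's long edge is flush along the rail's bar (within 1.8 mm, parallel within 0.012 rad) while its end is still more than 4 mm from the stop's bar (x of rail_bar_c0 in the frame of plate below 0.0608 m and angle between the x axis of plate and the x axis of corner, either way round below 0.012 rad and y of stop_bar_c0 in the frame of plate above 0.083 m), for 0.1 s.
2. the plate touches the bars of rail and stop (within 1.8 mm each) (x of rail_bar_c0 in the frame of plate below 0.0608 m and angle between the x axis of plate and the x axis of corner, either way round below 0.012 rad and y of stop_bar_c0 in the frame of plate below 0.0808 m), for 0.1 s.
At the end, for the whole second after the job is handed in: The plate lies flat and still on the fixture with its long edge within 1.8 mm of the rail's bar and its end within 1.8 mm of the stop's bar, parallel to the rail within 0.012 rad; the pusher stands upright on the bench, not on the fixture (all of step 2 and x of rail_bar_c0 in the frame of plate above 0.056 m and y of stop_bar_c0 in the frame of plate above 0.076 m and angle between plate's own z axis and vertical below 0.03 rad and linear speed of plate below 0.01 m/s and angle between pusher_mid's own z axis and vertical below 0.05 rad and height (world z) of pusher_mid between 0.035 and 0.045 m); the robot touches nothing.
It fails at once if the gripper or arm touches the plate (contact force between any of the fingers, the arm and plate above 0.5 N).
It fails at once if the plate is rammed: over 28 N against the rail or the stop (contact force between plate and rail above 28 N or contact force between plate and stop above 28 N).
It fails at once if the plate is tipped up by more than 0.15 rad (angle between plate's own z axis and vertical above 0.15 rad).
It fails at once if a bystander is moved by more than 20 mm (distance of any of plug, tin, casting from where it was at the start of the episode above 0.02 m).
It also fails if it takes over 72 s, if anything falls off the work surface, if the arm or the gripper's body presses on something with over 40 N, if the wrist force passes 120 N, or if a joint passes its speed limit or range.

## Robot

A 6-joint arm with a two-finger parallel gripper is mounted at the origin on the work surface. World frame = base frame: x ahead of the robot, y to its left, z up, the work surface at z = 0. Lengths are in m, angles in degrees, forces in N, time in s.
With the tool pointing down it reaches from about 0.3 to 0.85 m from the base axis. Payload 4.2 kg.
Tool frame: the origin (TCP) lies midway between the tips of the shut fingers; the grasp point (between the pads) lies 19 mm behind it (robot.grasp_offset is the distance from the TCP to the grasp point, in m); z points along the fingers, y is the direction in which the jaws open and shut (so a half turn about z gives the same grasp; the last joint's range is limited). The gripper opens to 91 mm and grips with 3 to 60 N. Pads are 32 mm wide; open, the fingers measure 118 mm over their backs; the gripper's body (76 mm by 178 mm) begins 60 mm behind the grasp point.
Start: joints at [-68.067, 18.312, 89.639, -0, 72.044, -1.146], TCP at [0.225, -0.529, 0.214] pointing down, gripper open.
Joint ranges: [-177.97, 177.97], [-48.28, 115.42], [12.27, 149.76], [-77.06, 257.06], [2.81, 150.46], [-146.56, 146.56]. Speed limits (degrees/s): [147.25, 147.25, 180, 180, 180, 180].

## Interface

Orientations are given as [roll, pitch, yaw] about the fixed x, y, z axes, in that order (R = Rz(yaw) Ry(pitch) Rx(roll)).
In Python, from bench import robot gives the robot as it stands.
- The arm moves only by the tool move_arm, never from a script. Its argument "series" is a list of rows, each a list of 4 numbers: the shift along the tool's x, y, z each as a share of 0.25 m, from -1 to 1, then the turn about the tool's z as a share of 180 degrees, from -1 to 1. A call has exactly 5 rows; each row shifts and turns the commanded pose from where the row before left it, along the tool's axes as they then stand; what a row does not reach is not made up. A row lasts 1/8 s, in which the tool goes at most 62.5 mm and 10.7 degrees, less where a joint would pass 70% of its speed; a pose out of reach is approached as far as the arm can. A call with a number of a shift or a turn outside -1 to 1 is refused whole. A call with a gripper value outside its range is refused whole. "claw" is the finger opening in mm, from 0 to 91.2, set as the call begins (left out, the last holds). The fingers move at their own pace and stop on an object; "squeeze" is the grip in N (left out, the last holds). Time passes only in rows, so rows that do not move let the fingers close, or fill a call up. It gives the time, the measured TCP pose, the force and the opening at its end, in the units of the state.
- robot.read_state(): the state, without advancing time (a new reading comes with each control period).
- robot.camera(name): name is "scene" or "side" or "wrist"; returns a dict with "img" (480x640x3 uint8, red, green, blue), "z_map" (480x640 float32, m along the optical axis (not along the pixel's ray), 0 where there is no reading), "fx", "fy", "cx", "cy" (pixels), "cam_to_world" (4x4, takes a point from camera to world coordinates); the wrist camera has in their place "tool_from_camera" (4x4, takes a point from camera to tool coordinates, whose origin is the TCP and whose axes are the flange's). Camera axes: x right, y up, looking along -z (the intrinsics and any distortion apply to the point x, -y, -z); pixel columns grow to the right and rows downward; lengths in m; the calibration is good to about 2 mm. The wrist camera is an equidistant fisheye: a pixel r from the principal point sees the ray r / f radians off the axis. A picture is of the moment at which its call begins: read the wrist's pose just before it.
- robot.sign_off(): hands the job in, once; it reports no verdict.
The state is a dict: "time_s": time; "qpos": joint angles; "joint_vel": joint speeds; "effort": joint torques, N m; "tcp_pos": TCP position; "eef_rot": TCP orientation; "force": force on the tool from outside, world axes, zero at the start; "torque": the same for the moment, N m; "gripper_width": opening from 0.0 (shut) to 1.0 (fully open).
Only numpy, scipy, OpenCV 4.12 (cv2) and the standard library are available. Lean on these libraries where they do the work, as an engineer would, in place of code of your own. Each camera call takes 0.05 s, during which the arm holds its last target.

## Working session

There is one attempt and no reset: what is moved stays moved. The work goes in short steps, Python scripts to look and compute and a tool call to move; the robot and the scene stay as the last step left them, time stands still between calls to the robot, and variables do not carry over. Pictures are saved under pics/ and viewed, and the job is handed in when it is done.

Besides the shell and the picture viewer there is one more tool, called after "Request:" as name(argument=value, ...), one argument or row to a line, values as JSON. move_arm: Moves the arm, as the interface text tells. Its arguments: {"type":"object","properties":{"series":{"type":"array","items":{"type":"array","items":{"type":"number","minimum":-1,"maximum":1}}},"claw":{"type":"number"},"squeeze":{"type":"number"}},"required":["series"]}

```bash
mkdir -p pics; ls
python3 - <<'E'
from bench import robot
import cv2,numpy as np,pickle
print(robot.read_state())
d={}
for n in ["scene","side","wrist"]:
    s=robot.read_state()
    c=robot.camera(n); c["tcp"]=s["tcp_pos"]; c["rot"]=s["eef_rot"]; d[n]=c
    cv2.imwrite(f"pics/{n}0.png",c["img"][:,:,::-1])
    print(n,{k:v for k,v in c.items() if k not in("img","z_map")})
pickle.dump(d,open("v0.pkl","wb"))
E
```

```text
pics
{'time_s': 0.0, 'qpos': array([-6.80662869e+01,  1.83512342e+01,  8.97051187e+01, -2.00296771e-03,
        7.20450658e+01, -1.14614956e+00]), 'joint_vel': array([-0.0129598 , -0.03159546, -0.08012653, -0.03238047, -0.0252226 ,
       -0.03720994]), 'effort': array([ 5.05025000e-04, -4.12458837e+01, -2.31973225e+01,  7.25919474e-02,
        4.55339835e-02, -1.12858261e-04]), 'tcp_pos': array([ 0.22520816, -0.52851462,  0.2131331 ]), 'eef_rot': array([-1.79898563e+02, -1.24707106e-04,  2.30804817e+01]), 'force': array([-0.41227826, -0.21564728,  0.87110118]), 'torque': array([ 0.00769436, -0.00910423, -0.0414979 ]), 'gripper_width': 1.0004808613396197}
scene {'fx': 558.8548647544914, 'fy': 558.8548647544914, 'cx': 317.9233058667219, 'cy': 239.5849175911532, 'cam_to_world': array([[-0.20390977, -0.69736196,  0.6871005 ,  1.56542229],
       [ 0.9789569 , -0.1395017 ,  0.14893847,  0.23183365],
       [-0.00801234,  0.70301178,  0.71113306,  1.12808614],
       [ 0.        ,  0.        ,  0.        ,  1.        ]]), 'tcp': array([ 0.22520816, -0.52851462,  0.2131331 ]), 'rot': array
[... 438 characters left out ...]
0.22519461, -0.5285261 ,  0.21313424]), 'rot': array([-1.79900914e+02, -8.19442405e-04,  2.30755664e+01])}
wrist {'fx': 371.64829954431775, 'fy': 371.64829954431775, 'cx': 315.4025873533384, 'cy': 242.63695545474863, 'tool_from_camera': array([[ 3.42078764e-04,  9.59895829e-01,  2.80356701e-01,
         8.06684992e-02],
       [ 9.99999937e-01, -3.55134428e-04, -4.23277234e-06,
        -7.81545008e-04],
       [ 9.55012962e-05,  2.80356685e-01, -9.59895890e-01,
        -1.70419929e-01],
       [ 0.00000000e+00,  0.00000000e+00,  0.00000000e+00,
         1.00000000e+00]]), 'tcp': array([ 0.22522858, -0.52857228,  0.21321034]), 'rot': array([-1.79910756e+02, -9.55469568e-04,  2.30778334e+01])}
```

View pics/scene0.png

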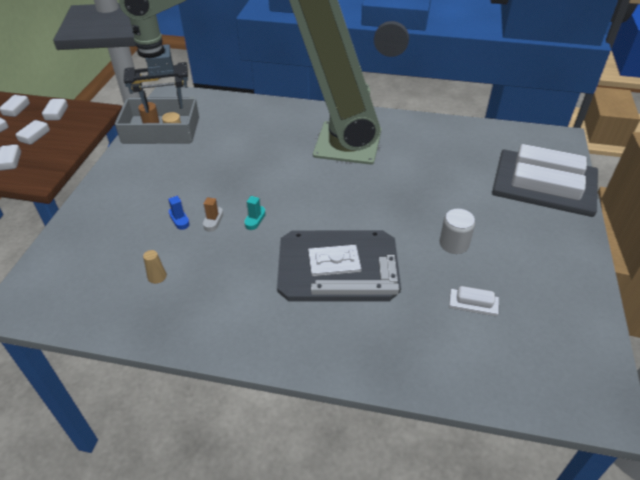

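View pics/side0.png

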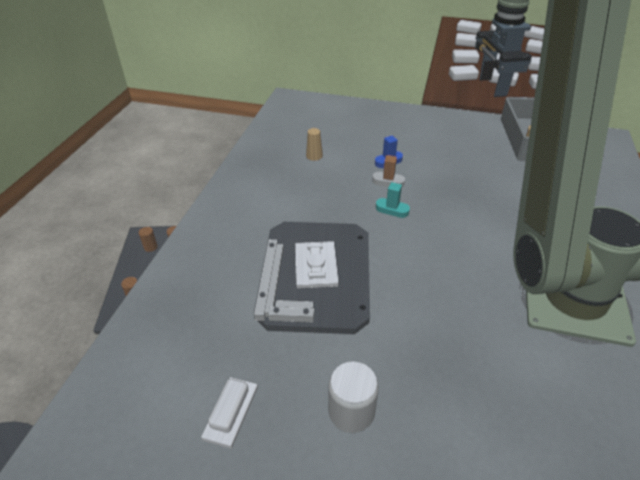

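View pics/wrist0.png

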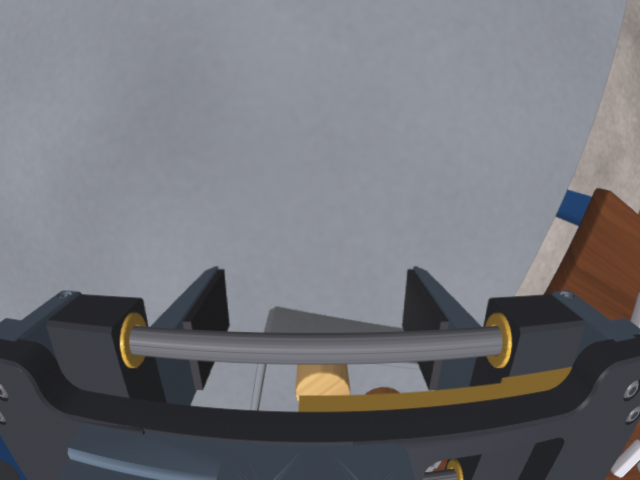

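```bash
cat > h.py <<'E'
import numpy as np,cv2,pickle
def ray(c,u,v,T=None):
    T=c["cam_to_world"] if T is None else T
    d=np.array([(u-c["cx"])/c["fx"],-(v-c["cy"])/c["fy"],-1.0])
    return T[:3,3],T[:3,:3]@d
def plane(c,u,v,z):
    o,d=ray(c,u,v); return o+d*(z-o[2])/d[2]
def cloud(c):
    v,u=np.mgrid[0:480,0:640]; z=c["z_map"]
    p=np.stack([(u-c["cx"])/c["fx"]*z,-(v-c["cy"])/c["fy"]*z,-z],-1)
    T=c["cam_to_world"]; return p@T[:3,:3].T+T[:3,3]
def proj(c,P):
    T=c["cam_to_world"]; q=(np.asarray(P)-T[:3,3])@T[:3,:3]
    return np.stack([c["cx"]+c["fx"]*q[...,0]/-q[...,2],c["cy"]-c["fy"]*q[...,1]/-q[...,2]],-1)
E
python3 - <<'E'
from h import *
d=pickle.load(open("v0.pkl","rb"))
s=d["scene"];t=d["side"]
for n,c,(x0,y0,w,h) in [("a",s,(160,190,110,50)),("b",s,(270,222,140,85)),("c",t,(250,215,130,125)),("e",t,(365,130,60,90))]:
    k=int(min(800/w,600/h)); cv2.imwrite(f"pics/z{n}.png",cv2.resize(c["img"][y0:y0+h,x0:x0+w,::-1],None,fx=k,fy=k,interpolation=cv2.INTER_CUBIC)); print(n,k)
for n,c in(("scene",s),("side",t)):
    P=cloud(c); ok=c["z_map"]>0
    print(n,ok.mean())
    for nm,lo,hi,box in [("pusher",.0,.1,None)]:
        hsv=cv2.cvtColor(c["img"],cv2.COLOR_RGB2HSV)
    cv2.imwrite(f"pics/hz_{n}.png",np.clip(P[...,2]*2000,0,255).astype(np.uint8))
for u,v in [(178,212),(212,213),(254,212),(152,266),(457,230),(474,298),(335,262)]:
    print((u,v),cloud(s)[v,u])
E
```

```text
a 7
b 5
c 4
e 6
scene 0.9960481770833334
side 0.9958170572916667
(178, 212) [ 0.48850425 -0.4121483   0.04481015]
(212, 213) [ 0.47822248 -0.31226     0.04958554]
(254, 212) [ 0.45110483 -0.19557232  0.04996928]
(152, 266) [ 0.71184972 -0.3907986   0.06114139]
(457, 230) [0.4559456  0.36839715 0.09072383]
(474, 298) [0.638536   0.42386    0.04141677]
(335, 262) [0.58100084 0.06401108 0.03386265]
```

View pics/za.png

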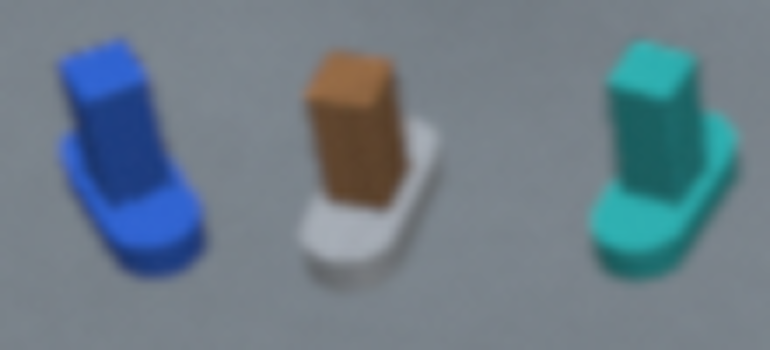

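View pics/zb.png

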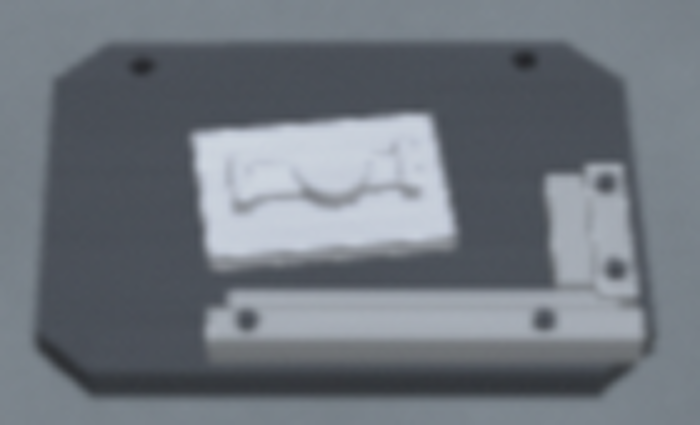

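View pics/zc.png

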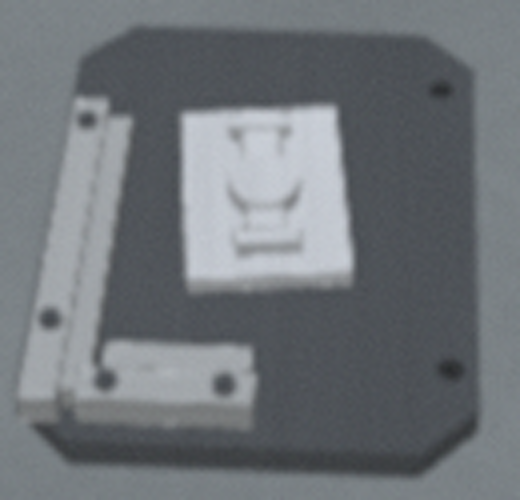

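View pics/ze.png

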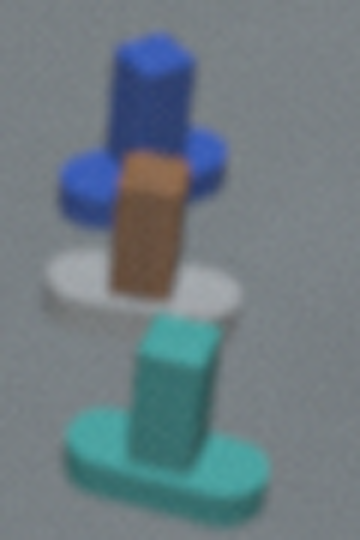

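View pics/hz_scene.png

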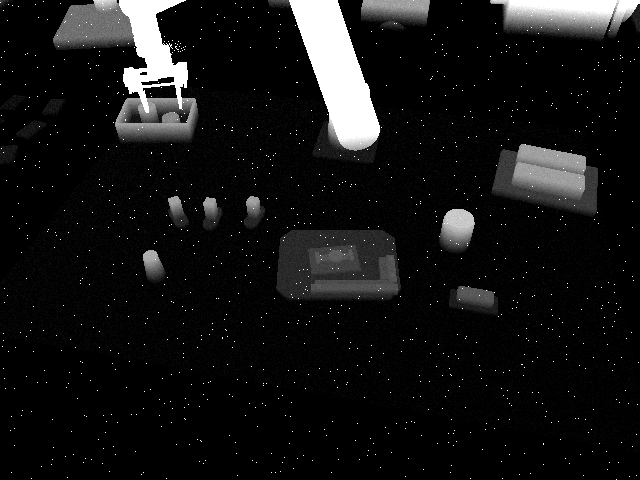

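The pusher candidates in the scene view are blue (178,212), steel foot with brown handle (212,213) and turquoise (254,212). The crop confirms the middle one, steel and wood, matches the description. The plate is at (335,262), the rail runs along the bottom (355,287) and the stop is on the right (388,268).

```bash
cat > meas.py <<'E'
from h import *
def rect(P2):
    (c,wh,a)=cv2.minAreaRect(P2.astype(np.float32)); return np.round(c,4),np.round(wh,4),round(a,2)
def run(d):
  for n in ("scene","side"):
    c=d[n]; P=cloud(c); hsv=cv2.cvtColor(c["img"],cv2.COLOR_RGB2HSV); S,V=hsv[...,1],hsv[...,2]
    g=c["img"].max(-1)
    u=np.arange(640)[None]; v=np.arange(480)[:,None]
    fixbox=((u>270)&(u<410)&(v>222)&(v<307)) if n=="scene" else ((u>250)&(u<380)&(v>215)&(v<340))
    def comp(m):
        k,l,st,_=cv2.connectedComponentsWithStats(m.astype(np.uint8),connectivity=4); i=1+st[1:,4].argmax(); return l==i
    dark=comp((g<105)&fixbox)
    z=P[...,2]
    print(n,"z fixture",np.median(z[dark]),z[dark].std())
    cn,_=cv2.findContours(dark.astype(np.uint8),cv2.RETR_EXTERNAL,cv2.CHAIN_APPROX_NONE)
    o=cn[0][:,0]; W=np.array([plane(c,a,b,.02)[:2] for a,b in o]); print(" fixture",rect(W), W.min(0),W.max(0))
    wh=comp((g>200)&fixbox)
    cn,_=cv2.findContours(wh.astype(np.uint8),cv2.RETR_EXTERNAL,cv2.CHAIN_APPROX_NONE)
    o=cn[0][:,0]; W=np.array([plane(c,a,b,.032)[:2] for a,b in o]); print(" plate",rect(W),np.median(z[wh]))
    hb=((u>195)&(u<230)&(v>190)&(v<235)) if n=="scene" else ((u>370)&(u<410)&(v>140)&(v<195))
    br=comp((hsv[...,0]<18)&(S>80)&hb)
    top=br&(abs(z-.08)<.004)
    print(" handle top",top.sum(),np.median(P[top],0),rect(P[top][:,:2]) )
    vv,uu=np.nonzero(top); print("  px",uu.mean(),vv.mean(),plane(c,uu.mean(),vv.mean(),.08))
E
python3 - <<'E'
from meas import *
run(pickle.load(open("v0.pkl","rb")))
E
```

```text
scene z fixture 0.020191518609395942 0.08719954132759974
 fixture (array([0.5739, 0.0706]), array([0.2515, 0.317 ]), 11.33) [ 0.42527388 -0.10282896] [0.72180085 0.23418983]
 plate (array([0.5671, 0.0587]), array([0.0875, 0.1256]), 17.56) 0.03377435032835874
 handle top 63 [ 0.46341286 -0.32106393  0.08017585] (array([ 0.4627, -0.3219]), array([0.0336, 0.0284]), 8.57)
  px 209.66666666666666 201.3015873015873 [ 0.46353936 -0.31981118  0.08      ]
side z fixture 0.019291704727566694 0.05444030264888349
 fixture (array([0.5646, 0.0761]), array([0.2369, 0.3353]), 12.2) [ 0.42277463 -0.10344591] [0.7081194  0.25497491]
 plate (array([0.5689, 0.0587]), array([0.0843, 0.1247]), 18.13) 0.03200997601565403
 handle top 59 [ 0.4621581  -0.31807882  0.07890773] (array([ 0.4623, -0.3194]), array([0.0269, 0.0272]), 83.12)
  px 390.3898305084746 159.3050847457627 [ 0.4621989  -0.31690173  0.08      ]
```

Run:
```python
from meas import *
d=pickle.load(open("v0.pkl","rb"))
def sub(c,fx,key):pass
for n in ("scene","side"):
    c=d[n]; P=cloud(c); g=c["img"].max(-1)
    u=np.arange(640)[None]; v=np.arange(480)[:,None]
    fixbox=((u>265)&(u<412)&(v>222)&(v<309)) if n=="scene" else ((u>245)&(u<385)&(v>212)&(v<343))
    # edge profiles: sample image along lines in fixture frame at z=.02
    img=cv2.cvtColor(c["img"],cv2.COLOR_RGB2GRAY).astype(np.float32)
    th=np.radians(11.7); ex=np.array([np.cos(th),np.sin(th)]); ey=np.array([-np.sin(th),np.cos(th)]); C=np.array([.569,.071])
    def samp(pts,z):
        uv=proj(c,np.c_[pts,np.full(len(pts),z)]).astype(np.float32)
        return cv2.remap(img,uv[:,0].reshape(1,-1),uv[:,1].reshape(1,-1),cv2.INTER_LINEAR)[0]
    def edge(name,along,across,s0,rng,trange,z,pol):
        pts=[]
        for t in np.linspace(*trange,15):
            s=np.arange(s0-rng,s0+rng,.0005)
            pr=samp(C+t*along+s[:,None]*across,z); gr=np.gradient(cv2.GaussianBlur(pr.reshape(1,-1),(0,0),3)[0])*pol
            i=gr.argmax(); pts.append((t,s[i]))
        pts=np.array(pts); A=np.polyfit(pts[:,0],pts[:,1],1); r=pts[:,1]-np.polyval(A,pts[:,0]); k=abs(r-np.median(r))<.002
        A=np.polyfit(pts[k,0],pts[k,1],1)
        print(n,name,"slope deg",np.degrees(A[0]).round(2),"offset",A[1].round(4),k.sum())
    edge("-x",ey,ex,-.12,.012,(-.1,.1),.02,-1)
    edge("-y",ex,ey,-.16,.012,(-.07,.07),.02,-1)
    if n=="scene": edge("+y",ex,ey,.16,.012,(-.07,.03),.02,1)
    if n=="side": edge("+x",ey,ex,.12,.012,(-.11,-.04),.02,1)
    q=(np.abs(P[...,2]-.018)<.004)&(np.hypot(P[...,0]-.463,P[...,1]+.319)<.055)
    p=P[q][:,:2]; w,V=np.linalg.eigh(np.cov(p.T)); print(" foot",q.sum(),p.mean(0),np.sqrt(w),np.degrees(np.arctan2(V[1,1],V[0,1])),rect(p))
```

```text
scene -x slope deg -0.23 offset -0.1257 15
scene -y slope deg -0.33 offset -0.161 15
scene +y slope deg 0.3 offset 0.1589 15
 foot 142 [ 0.47593504 -0.31844891] [0.01062498 0.02412612] 167.27272841440387 (array([ 0.4648, -0.3182]), array([0.0438, 0.0895]), 71.2)
side -x slope deg 0.16 offset -0.1222 15
side -y slope deg 0.04 offset -0.1619 15
side +x slope deg 5.77 offset 0.1275 6
 foot 200 [ 0.4623927  -0.31734671] [0.0120547  0.02736139] 179.94537826522486 (array([ 0.4628, -0.3193]), array([0.0454, 0.0896]), 86.59)
```

```bash
cat >> h.py <<'E'
def plan(pos,yaw,tgt,tyaw,n):
    """rows in tool axes/units for straight move with even turn"""
    pos=np.array(pos,float); st=(np.array(tgt)-pos)/n; dy=((tyaw-yaw+180)%360-180)/n; out=[]
    for i in range(n):
        a=np.radians(yaw+i*dy)
        x=st[0]*np.cos(a)+st[1]*np.sin(a); y=st[0]*np.sin(a)-st[1]*np.cos(a)
        out.append([round(x/.25,4),round(y/.25,4),round(-st[2]/.25,4),round(-dy/180,4)])
    print(np.linalg.norm(st)*1000,"mm/row",dy,"deg/row"); 
    for o in out: print(o)
E
python3 -c "
from h import *
plan([.2252,-.5285,.2131],23.08,[.463,-.319,.200],-8,10)"
```

```text
31.719189775276416 mm/row -3.1079999999999983 deg/row
[np.float64(0.1204), np.float64(-0.0398), np.float64(0.0052), 0.0173]
[np.float64(0.118), np.float64(-0.0463), np.float64(0.0052), 0.0173]
[np.float64(0.1153), np.float64(-0.0526), np.float64(0.0052), 0.0173]
[np.float64(0.1123), np.float64(-0.0588), np.float64(0.0052), 0.0173]
[np.float64(0.109), np.float64(-0.0648), np.float64(0.0052), 0.0173]
[np.float64(0.1053), np.float64(-0.0706), np.float64(0.0052), 0.0173]
[np.float64(0.1013), np.float64(-0.0762), np.float64(0.0052), 0.0173]
[np.float64(0.097), np.float64(-0.0816), np.float64(0.0052), 0.0173]
[np.float64(0.0925), np.float64(-0.0867), np.float64(0.0052), 0.0173]
[np.float64(0.0876), np.float64(-0.0916), np.float64(0.0052), 0.0173]
```

Request:
move_arm(
  series=[
    [0.12,-0.04,0.005,0.0173],
    [0.118,-0.046,0.005,0.0173],
    [0.115,-0.053,0.005,0.0173],
    [0.112,-0.059,0.005,0.0173],
    [0.109,-0.065,0.005,0.0173],
  ],
  claw=91,
)

```text
time_s: 0.78
tcp_pos: [0.3446, -0.4233, 0.2074]
eef_rot: [-180.0, 0.0, 7.4]
force: [0.8, 1.3, -0.1]
gripper_width: 1.002
```

Request:
move_arm(
  series=[
    [0.105,-0.071,0.005,0.0173],
    [0.101,-0.076,0.005,0.0173],
    [0.097,-0.082,0.005,0.0173],
    [0.093,-0.087,0.005,0.0173],
    [0.088,-0.092,0.005,0.0173],
  ],
)

```text
time_s: 1.4
tcp_pos: [0.4637, -0.3184, 0.2011]
eef_rot: [-180.0, 0.0, -8.2]
force: [-0.1, 0.2, -0.3]
gripper_width: 0.997
```

```bash
cat >> h.py <<'E'
from scipy.spatial.transform import Rotation as R
def wrist(robot,name):
    s=robot.read_state(); c=robot.camera("wrist")
    T=np.eye(4); T[:3,:3]=R.from_euler("xyz",s["eef_rot"],degrees=True).as_matrix(); T[:3,3]=s["tcp_pos"]
    c["cam_to_world"]=T@c["tool_from_camera"]; c["state"]=s
    cv2.imwrite(f"pics/{name}.png",c["img"][:,:,::-1]); pickle.dump(c,open(name+".pkl","wb")); print(s["time_s"],s["tcp_pos"],s["eef_rot"],s["force"],s["gripper_width"]); return c
def wray(c,u,v):
    a=np.array([u-c["cx"],v-c["cy"]]); r=np.linalg.norm(a); th=r/c["fx"]; s=np.sin(th)/max(r,1e-9)
    T=c["cam_to_world"]; return T[:3,3],T[:3,:3]@np.array([a[0]*s,-a[1]*s,-np.cos(th)])
def wplane(c,u,v,z):
    o,d=wray(c,u,v); return o+d*(z-o[2])/d[2]
E
python3 - <<'E'
from h import *
from bench import robot
wrist(robot,"w1")
E
```

```text
1.4 [ 0.46365945 -0.31836649  0.20112616] [-1.79991687e+02  2.86451951e-02 -8.16569218e+00] [-0.05092302  0.19187004 -0.26945177] 0.9969286493421224
```

View pics/w1.png

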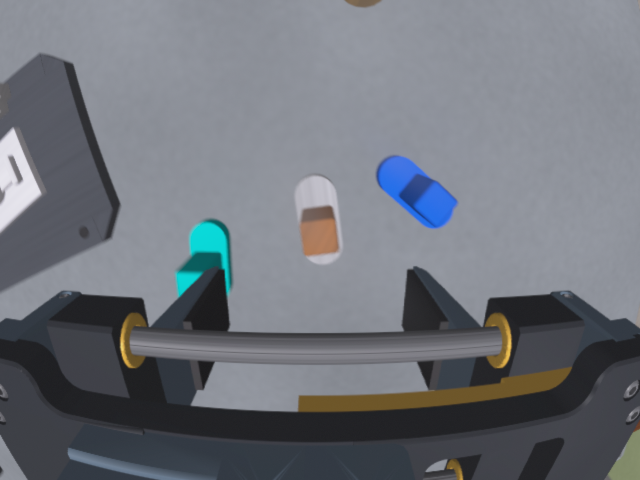

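The steel and wood pusher is between the fingers. Its handle is at (320,231) and its foot ends are at about (315,176) and (324,264). Now I'll measure its axis and yaw.

Run:
```python
from h import *
c=pickle.load(open("w1.pkl","rb")); im=c["img"]
hsv=cv2.cvtColor(im,cv2.COLOR_RGB2HSV)
roi=np.zeros((480,640),bool); roi[165:275,285:355]=1
br=(hsv[...,1]>90)&(hsv[...,0]<20)&roi
top=br&(hsv[...,2]>0)
print("V",np.percentile(hsv[...,2][br],[5,25,50,75,95]))
ft=roi&~br&(im.min(-1)>150)
m=(ft|br).astype(np.uint8); cn,_=cv2.findContours(m,cv2.RETR_EXTERNAL,cv2.CHAIN_APPROX_NONE); k=max(cn,key=cv2.contourArea)[:,0]
for nm,mm,z in(("foot@.018",m,.018),("handle@.08",br.astype(np.uint8),.08)):
    cn,_=cv2.findContours(mm,cv2.RETR_EXTERNAL,cv2.CHAIN_APPROX_NONE); k=max(cn,key=cv2.contourArea)[:,0]
    W=np.array([wplane(c,a,b,z)[:2] for a,b in k],np.float32); print(nm,len(k),cv2.minAreaRect(W))
cv2.imwrite("pics/w1z.png",cv2.resize(im[165:275,285:355,::-1],None,fx=5,fy=5,interpolation=cv2.INTER_CUBIC))
```

```text
V [158. 168. 173. 174. 178.]
foot@.018 306 ((0.4618481695652008, -0.3199945092201233), (0.042847003787755966, 0.09147977083921432), 89.42534637451172)
handle@.08 122 ((0.46403342485427856, -0.31998535990715027), (0.027571549639105797, 0.029310820624232292), 88.53324890136719)
```

View pics/w1z.png

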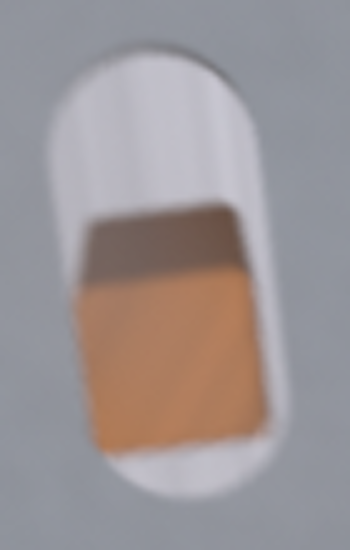

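Request:
move_arm(
  series=[
    [0,0.006,0,-0.04],
    [0,0,0.16,0],
    [0,0,0.18,0],
    [0,0,0.18,0],
    [0,0,0.116,0],
  ],
)

```text
time_s: 2.08
tcp_pos: [0.4616, -0.3201, 0.0401]
eef_rot: [-179.9, 0.2, -0.8]
force: [-0.2, 0.1, -0.2]
gripper_width: 0.999
```

Request:
move_arm(
  series=[
    [0,0,0,0],
    [0,0,0,0],
    [0,0,0,0],
    [0,0,0,0],
    [0,0,0,0],
  ],
  claw=10,
  squeeze=50,
)

```text
time_s: 2.7
tcp_pos: [0.4631, -0.3209, 0.0431]
eef_rot: [180.0, -0.1, -0.9]
force: [-0.5, -0.9, 0.1]
gripper_width: 0.48
```

Run:
```python
from h import *
from bench import robot
wrist(robot,"w2")
```

```text
2.7 [ 0.4631404  -0.32087102  0.04311258] [ 1.79955996e+02 -5.64697115e-02 -8.57355064e-01] [-0.5062693  -0.89739784  0.0683029 ] 0.4801754492094064
```

View pics/w2.png

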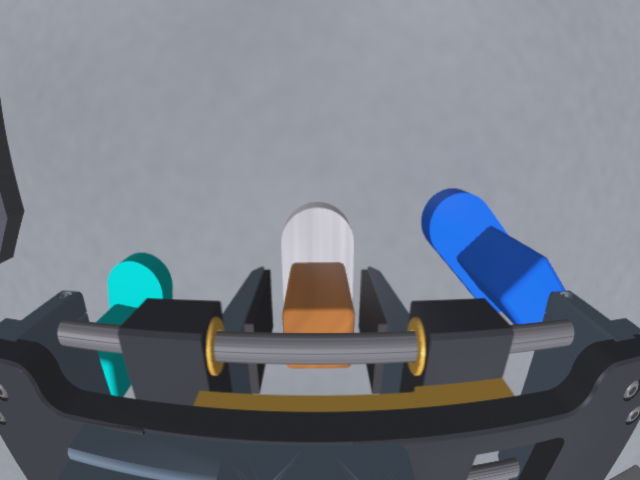

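Alignment is good and the fingers are still closing.

Request:
move_arm(
  series=[
    [0,0,0,0],
    [0,0,0,0],
    [0,0,0,0],
    [0,0,0,0],
    [0,0,0,0],
  ],
)

```text
time_s: 3.38
tcp_pos: [0.463, -0.3209, 0.0426]
eef_rot: [180.0, -0.0, -0.9]
force: [-0.9, -0.9, 2.6]
gripper_width: 0.327
```

Run:
```python
from h import *
from bench import robot
s=robot.read_state(); print(s)
plan(s["tcp_pos"],s["eef_rot"][2],[.463,-.32,.1231],-1,3)
```

```text
{'time_s': 3.375, 'qpos': array([-3.58898225e+01,  2.64894945e+01,  1.04334061e+02, -2.03472343e-02,
        4.91437253e+01,  5.49786610e+01]), 'joint_vel': array([-0.05586801, -0.03206068,  0.03081939,  0.04667224, -0.07452864,
       -0.04768541]), 'effort': array([ 7.64768589e-01, -4.21619725e+01, -1.70946050e+01,  3.86381596e-01,
        1.76192372e-02,  2.31840368e-02]), 'tcp_pos': array([ 0.46299148, -0.32094093,  0.04263298]), 'eef_rot': array([ 1.79968614e+02, -1.79575923e-02, -8.55172551e-01]), 'force': array([-0.88952848, -0.85686442,  2.60534421]), 'torque': array([-0.16945325,  0.12190976,  0.00236442]), 'gripper_width': 0.3273523772148807}
26.824173300823727 mm/row -0.04827581625265983 deg/row
[np.float64(-0.0), np.float64(-0.0013), np.float64(-0.1073), np.float64(0.0003)]
[np.float64(-0.0), np.float64(-0.0013), np.float64(-0.1073), np.float64(0.0003)]
[np.float64(-0.0), np.float64(-0.0013), np.float64(-0.1073), np.float64(0.0003)]
```

Request:
move_arm(
  series=[
    [0,0,-0.06,0],
    [0,0,-0.14,0],
    [0,0,-0.14,0],
    [0,0,-0.13,0],
    [0,0,0,0],
  ],
)

```text
time_s: 4.0
tcp_pos: [0.4642, -0.3213, 0.1625]
eef_rot: [179.8, -0.3, -0.9]
force: [0.4, 0.2, -4.3]
gripper_width: 0.329
```

```bash
cat >> h.py <<'E'
FY=11.7; CO=np.array([.628,.2096])
def c2w(x,y):
    a=np.radians(FY); return CO+x*np.array([np.cos(a),np.sin(a)])+y*np.array([-np.sin(a),np.cos(a)])
def w2c(p):
    a=np.radians(FY); q=np.array(p)[:2]-CO; return np.array([q@[np.cos(a),np.sin(a)],q@[-np.sin(a),np.cos(a)]])
E
python3 - <<'E'
from h import *
from bench import robot
s=robot.read_state(); print(s["tcp_pos"],s["eef_rot"],s["force"],s["gripper_width"]); t=[*c2w(-.177,-.14),.15]; print(t)
plan(s["tcp_pos"],s["eef_rot"][2],t,101.7,10)
E
```

```text
[ 0.46417035 -0.32133666  0.16245059] [179.82890234  -0.27623984  -0.85900058] [ 0.39907161  0.22556057 -4.34435853] 0.328659798536826
[np.float64(0.48306778386985927), np.float64(0.0366154552348501), 0.15]
35.86667617292564 mm/row 10.255900058099428 deg/row
[np.float64(0.0054), np.float64(-0.1433), np.float64(0.005), np.float64(-0.057)]
[np.float64(0.0308), np.float64(-0.14), np.float64(0.005), np.float64(-0.057)]
[np.float64(0.0553), np.float64(-0.1323), np.float64(0.005), np.float64(-0.057)]
[np.float64(0.0779), np.float64(-0.1203), np.float64(0.005), np.float64(-0.057)]
[np.float64(0.0981), np.float64(-0.1045), np.float64(0.005), np.float64(-0.057)]
[np.float64(0.1152), np.float64(-0.0854), np.float64(0.005), np.float64(-0.057)]
[np.float64(0.1285), np.float64(-0.0635), np.float64(0.005), np.float64(-0.057)]
[np.float64(0.1378), np.float64(-0.0396), np.float64(0.005), np.float64(-0.057)]
[np.float64(0.1426), np.float64(-0.0145), np.float64(0.005), np.float64(-0.057)]
[np.float64(0.1429), np.float64(0.0112), np.float64(0.005), np.float64(-0.057)]
```

Request:
move_arm(
  series=[
    [0.005,-0.143,0.005,-0.057],
    [0.031,-0.14,0.005,-0.057],
    [0.055,-0.132,0.005,-0.057],
    [0.078,-0.12,0.005,-0.057],
    [0.098,-0.105,0.005,-0.057],
  ],
)

```text
time_s: 4.62
tcp_pos: [0.4707, -0.1402, 0.1517]
eef_rot: [-179.8, 0.1, 50.8]
force: [0.5, 1.0, -4.1]
gripper_width: 0.325
```

Request:
move_arm(
  series=[
    [0.115,-0.085,0.005,-0.057],
    [0.129,-0.064,0.005,-0.057],
    [0.138,-0.04,0.005,-0.057],
    [0.143,-0.015,0.005,-0.057],
    [0.143,0.011,0.005,-0.057],
  ],
)

```text
time_s: 5.25
tcp_pos: [0.4797, 0.0386, 0.1455]
eef_rot: [-179.8, -0.0, 102.1]
force: [0.2, -0.1, -3.0]
gripper_width: 0.326
```

Run:
```python
from h import *
from bench import robot
c=wrist(robot,"w3"); print(w2c(c["state"]["tcp_pos"]))
```

```text
5.25 [0.4797206  0.03858236 0.14552553] [-1.79782846e+02 -4.13745061e-02  1.02076526e+02] [ 0.20600045 -0.10061797 -3.03241693] 0.32608943967014503
[-0.17987878 -0.13739519]
```

View pics/w3.png

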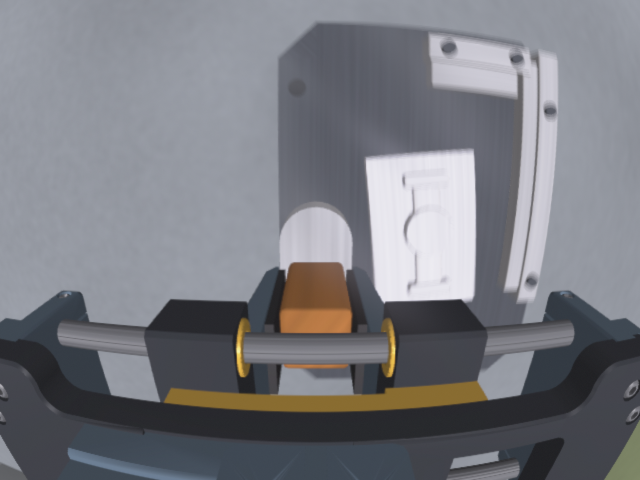

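The wrist view shows the plate at (420,225), the rail with its bar at (520,170), the stop with its bar at (475,80), and the foot clear to the left at (315,235). I'll zoom in to read the edges.

Run:
```python
from h import *
c=pickle.load(open("w3.pkl","rb")); im=c["img"]
cv2.imwrite("pics/w3z.png",cv2.resize(im[15:165,400:600,::-1],None,fx=4,fy=4,interpolation=cv2.INTER_CUBIC))
cv2.imwrite("pics/w3y.png",cv2.resize(im[140:320,270:560,::-1],None,fx=2.7,fy=2.7,interpolation=cv2.INTER_CUBIC))
```

```text
(no output)
```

View pics/w3z.png

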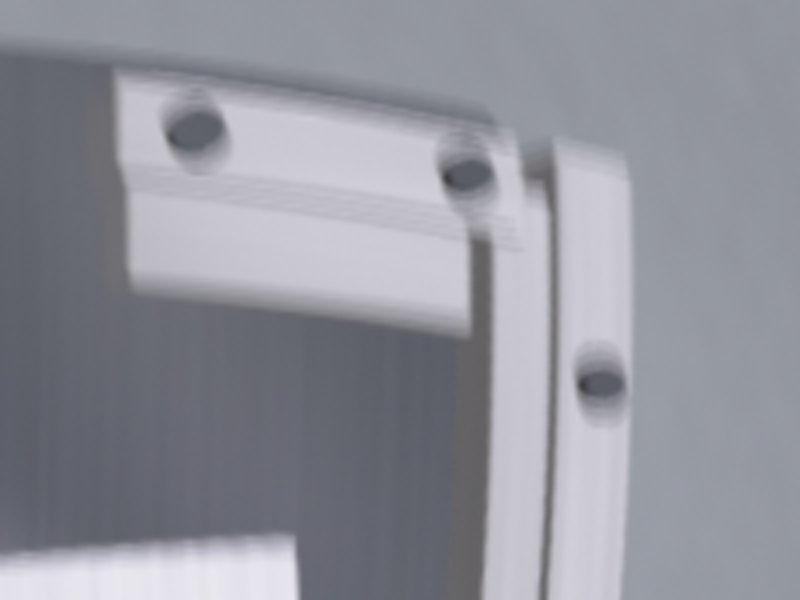

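View pics/w3y.png

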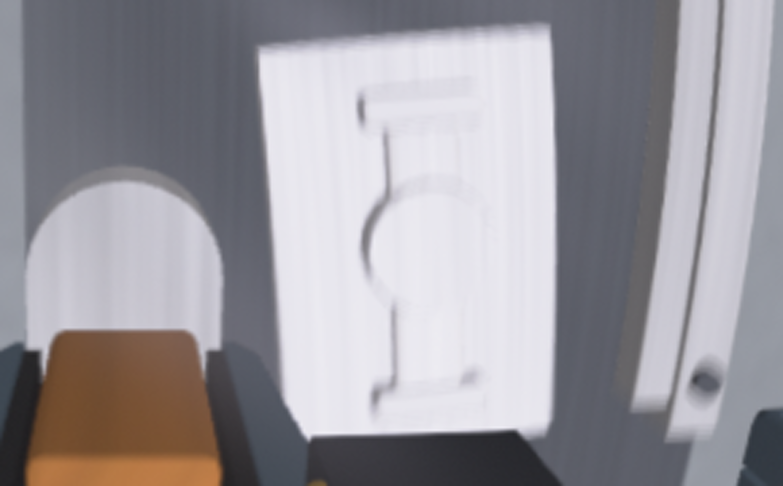

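Run:
```python
from h import *
c=pickle.load(open("w3.pkl","rb"))
for n,u,v,z in [("bar",522.5,122.5,.037),("bar",520.75,164.5,.037),("bar",504,292,.037),("blk",538,90,.041),("blk",517.4,303,.041),
 ("stop",433.75,85,.037),("stop",517,96,.037),("pl-+",366.3,157,.032),("pl++",473.7,149.3,.032),("pl+-",474.4,297.4,.032),("pl-",375.6,288,.032)]:
    p=wplane(c,u,v,z)[:2]; print(n,p.round(4),w2c(p).round(4))
```

```text
bar [0.6251 0.1739] [-0.0101 -0.0344]
bar [0.6328 0.1396] [-0.0095 -0.0696]
bar [0.6562 0.0282] [-0.0092 -0.1833]
blk [0.6316 0.205 ] [ 0.0026 -0.0053]
blk [0.6726 0.0216] [ 0.0056 -0.1931]
stop [0.5423 0.1787] [-0.0901 -0.0128]
stop [0.6148 0.1937] [-0.0162 -0.0129]
pl-+ [0.5046 0.1111] [-0.1409 -0.0714]
pl++ [0.5887 0.1394] [-0.0527 -0.0607]
pl+- [0.6308 0.0164] [-0.0365 -0.1898]
pl- [0.5384 0.0083] [-0.1286 -0.179 ]
```

Request:
move_arm(
  series=[
    [0,0,0.06,0],
    [0,0,0.1,0],
    [0,0,0.1,0],
    [0,0,0.05,0],
    [0,0,0,0],
  ],
)

```text
time_s: 5.92
tcp_pos: [0.4801, 0.0367, 0.0685]
eef_rot: [-179.8, -0.0, 101.7]
force: [-0.1, 0.2, -4.2]
gripper_width: 0.324
```

```bash
cat > st.py <<'E'
from h import *
from bench import robot
s=robot.read_state(); a=np.radians(FY); f=s["force"]
print(s["time_s"],"C",w2c(s["tcp_pos"]).round(4),"z",s["tcp_pos"][2].round(4),"rot",s["eef_rot"].round(2),"F_c",round(f[0]*np.cos(a)+f[1]*np.sin(a),2),round(-f[0]*np.sin(a)+f[1]*np.cos(a),2),round(f[2],2),"tq",s["torque"].round(2),s["gripper_width"].round(3))
E
python3 st.py
```

```text
Traceback (most recent call last):
  File "st.py", line 4, in <module>
    print(s["time_s"],"C",w2c(s["tcp_pos"]).round(4),"z",s["tcp_pos"][2].round(4),"rot",s["eef_rot"].round(2),"F_c",round(f[0]*np.cos(a)+f[1]*np.sin(a),2),round(-f[0]*np.sin(a)+f[1]*np.cos(a),2),round(f[2],2),"tq",s["torque"].round(2),s["gripper_width"].round(3))
                                                                                                                                                                                                                                           ^^^^^^^^^^^^^^^^^^^^^^^^
AttributeError: 'float' object has no attribute 'round'
```

Request:
move_arm(
  series=[
    [0,0,0.012,0],
    [0.015,0.015,0,0],
    [0,0.02,0,0],
    [0,0.02,0,0],
    [0,0.005,0,0],
  ],
)

```text
time_s: 6.55
tcp_pos: [0.496, 0.0442, 0.0671]
eef_rot: [180.0, 0.0, 101.7]
force: [-1.0, -1.6, -4.0]
gripper_width: 0.328
```

```bash
sed -i 's/s\["gripper_width"\].round(3)/round(s["gripper_width"],3)/' st.py; python3 st.py
```

```text
6.55 C [-0.1628 -0.1352] z 0.0671 rot [1.7995e+02 1.0000e-02 1.0174e+02] F_c -1.27 -1.33 -4.05 tq [ 0.   -0.11  0.07] 0.328
```

Request:
move_arm(
  series=[
    [0,0.015,0.006,0],
    [0,0.015,0,0],
    [0,0.015,0,0],
    [0,0.015,0,0],
    [0,0.015,0,0],
  ],
)

```text
time_s: 7.18
tcp_pos: [0.5137, 0.0479, 0.0654]
eef_rot: [-180.0, 0.0, 101.7]
force: [-1.3, 0.4, -4.6]
gripper_width: 0.327
```

```bash
python3 st.py
```

```text
7.175 C [-0.1447 -0.1351] z 0.0654 rot [-179.98    0.    101.74] F_c -1.15 0.64 -4.58 tq [0.06 0.1  0.02] 0.327
```

Request:
move_arm(
  series=[
    [0,0.012,0,0],
    [0,0.012,0,0],
    [0,0.012,0,0],
    [0,0.012,0,0],
    [0,0.005,0,0],
  ],
)

```text
time_s: 7.8
tcp_pos: [0.5268, 0.0506, 0.0654]
eef_rot: [180.0, 0.0, 101.7]
force: [-1.1, -0.4, -3.8]
gripper_width: 0.327
```

```bash
python3 st.py
python3 - <<'E'
from h import *
from bench import robot
c=wrist(robot,"w4")
E
```

```text
7.8 C [-0.1313 -0.1352] z 0.0654 rot [1.7999e+02 1.0000e-02 1.0174e+02] F_c -1.17 -0.17 -3.75 tq [-0.12  0.18  0.01] 0.327
7.8 [0.52679789 0.05059071 0.06543578] [1.79994394e+02 7.02402056e-03 1.01735765e+02] [-1.10688325 -0.40180505 -3.7526362 ] 0.326715086558013
```

View pics/w4.png

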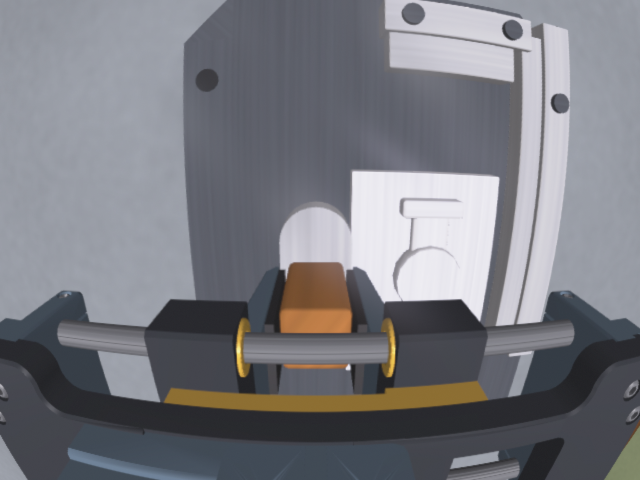

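The plate now lies parallel against the foot, with about 10 mm left to the rail bar and the end well clear of the stop. I'll slow down.

Request:
move_arm(
  series=[
    [0,0.008,0,0],
    [0,0.006,0,0],
    [0,0.006,0,0],
    [0,0.004,0,0],
    [0,0.003,0,0],
  ],
)

```text
time_s: 8.48
tcp_pos: [0.5332, 0.0519, 0.0654]
eef_rot: [180.0, 0.0, 101.7]
force: [-0.4, -0.5, -2.9]
gripper_width: 0.326
```

```bash
python3 st.py
```

```text
8.475 C [-0.1248 -0.1352] z 0.0654 rot [180.     0.   101.74] F_c -0.51 -0.46 -2.9 tq [-0.08  0.19 -0.02] 0.326
```

Request:
move_arm(
  series=[
    [0,0.004,0,0],
    [0,0.003,0,0],
    [0,0.003,0,0],
    [0,0.002,0,0],
    [0,0,0,0],
  ],
)

```text
time_s: 9.1
tcp_pos: [0.5362, 0.0526, 0.0655]
eef_rot: [180.0, 0.0, 101.7]
force: [-1.4, 0.6, -3.7]
gripper_width: 0.33
```

```bash
python3 st.py
```

```text
9.1 C [-0.1217 -0.1351] z 0.0655 rot [1.7998e+02 1.0000e-02 1.0174e+02] F_c -1.24 0.83 -3.69 tq [-0.04  0.15  0.  ] 0.33
```

Request:
move_arm(
  series=[
    [0,0.003,0,0],
    [0,0.003,0,0],
    [0,0.002,0,0],
    [0,0,0,0],
    [0,0,0,0],
  ],
)

```text
time_s: 9.72
tcp_pos: [0.5367, 0.0528, 0.0651]
eef_rot: [-179.8, -0.0, 101.7]
force: [-6.0, -1.2, -2.4]
gripper_width: 0.328
```

```bash
python3 st.py
```

```text
9.725 C [-0.1212 -0.135 ] z 0.0651 rot [-1.7983e+02 -2.0000e-02  1.0173e+02] F_c -6.09 0.05 -2.37 tq [-0.21  1.08 -0.07] 0.328
```

Request:
move_arm(
  series=[
    [0,0.003,0,0],
    [0,0.002,0,0],
    [0,0.002,0,0],
    [0,0,0,0],
    [0,0,0,0],
  ],
)

```text
time_s: 10.35
tcp_pos: [0.5369, 0.0531, 0.0647]
eef_rot: [-179.6, -0.0, 101.7]
force: [-7.8, -0.6, -1.5]
gripper_width: 0.327
```

```bash
python3 st.py
```

```text
10.35 C [-0.1209 -0.1348] z 0.0647 rot [-1.7964e+02 -4.0000e-02  1.0172e+02] F_c -7.73 0.95 -1.47 tq [-0.28  1.48 -0.2 ] 0.327
```

The force rose to about 8 N and the motion stopped, so this is the bar. I'll check flushness.

Run:
```python
from h import *
from bench import robot
c=wrist(robot,"w5"); cv2.imwrite("pics/w5z.png",cv2.resize(c["img"][0:340,340:590,::-1],None,fx=1.76*1.0,fy=1.76,interpolation=cv2.INTER_CUBIC))
```

```text
10.35 [0.5369187  0.05306147 0.06471506] [-1.79637948e+02 -3.91966706e-02  1.01721263e+02] [-7.76432442 -0.63423724 -1.46530828] 0.3267222392918546
```

View pics/w5z.png

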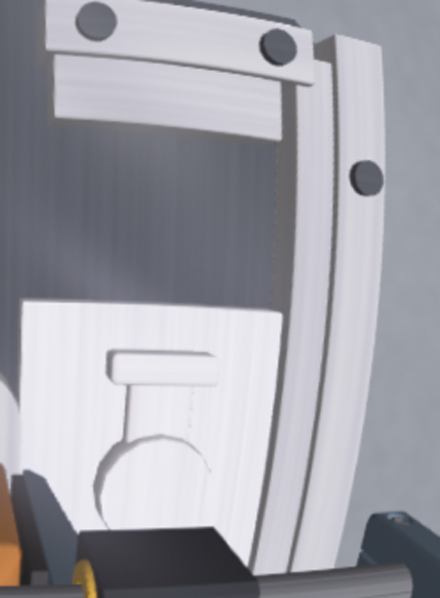

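Run:
```python
from h import *
c=pickle.load(open("w5.pkl","rb"))
for n,u,v,z in [("stop",371.3,66.5,.037),("stop",499,78.4,.037),("pl-+",352,170.5,.032),("pl++",500,179,.032),("bar top",340+293/1.76,300/1.76,.037),("bar top",340+255/1.76,570/1.76,.037),("plate edge",340+255/1.76,565/1.76,.032)]:
    p=wplane(c,u,v,z)[:2]; print(n,w2c(p).round(4))
```

```text
stop [-0.0908 -0.0155]
stop [-0.0162 -0.015 ]
pl-+ [-0.1002 -0.0724]
pl++ [-0.0106 -0.074 ]
bar top [-0.0092 -0.0682]
bar top [-0.0096 -0.1671]
plate edge [-0.0073 -0.1677]
```

Flush on the rail, with 57 mm still to the stop. Backing off and going round to the plate's -y end.

Request:
move_arm(
  series=[
    [0,-0.05,0,0],
    [0,-0.1,0,0],
    [-0.19,0,0,0],
    [-0.19,0,0,0],
    [-0.19,0,0,0],
  ],
)

```text
time_s: 11.02
tcp_pos: [0.5339, -0.0954, 0.0663]
eef_rot: [179.7, 0.1, 101.8]
force: [0.5, -0.4, -5.3]
gripper_width: 0.328
```

```bash
python3 st.py
```

```text
11.025 C [-0.154  -0.2796] z 0.0663 rot [1.7972e+02 1.1000e-01 1.0177e+02] F_c 0.41 -0.49 -5.34 tq [ 0.03 -0.19 -0.04] 0.328
```

Request:
move_arm(
  series=[
    [0,0.06,0.003,0],
    [0,0.1,0,0],
    [0,0.1,0,0],
    [0,0.098,0,0],
    [0,0,0,0],
  ],
)

```text
time_s: 11.65
tcp_pos: [0.6224, -0.0743, 0.0649]
eef_rot: [179.8, 0.1, 101.8]
force: [-0.6, -0.1, -3.6]
gripper_width: 0.326
```

```bash
python3 st.py;  python3 - <<'E'
from h import *
from bench import robot
c=wrist(robot,"w6")
E
```

```text
11.65 C [-0.0631 -0.2769] z 0.0649 rot [1.7977e+02 5.0000e-02 1.0183e+02] F_c -0.64 0.07 -3.64 tq [ 0.01 -0.02  0.02] 0.326
11.65 [ 0.62236673 -0.07430393  0.06491685] [1.79770407e+02 5.36846197e-02 1.01832938e+02] [-0.63547511 -0.06348819 -3.63987245] 0.32572348750207614
```

View pics/w6.png

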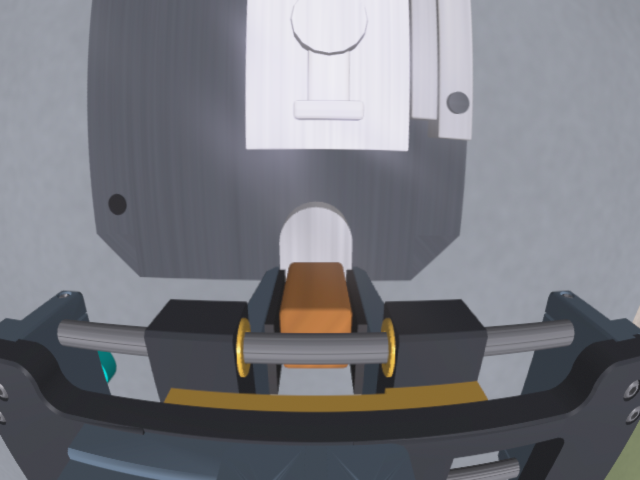

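The foot nose at (316,205) is about 6 mm to the -x side of the plate end's middle (328,150), as intended. The plate is parallel to the bar, so I'll start pushing along it.

Request:
move_arm(
  series=[
    [0.02,0,0,0],
    [0.025,0,0,0],
    [0.025,0,0,0],
    [0.02,0.0,0,0],
    [0.02,0.001,0,0],
  ],
)

```text
time_s: 12.32
tcp_pos: [0.6142, -0.0483, 0.0648]
eef_rot: [180.0, 0.0, 101.7]
force: [0.6, 0.0, -3.6]
gripper_width: 0.33
```

Request:
move_arm(
  series=[
    [0.015,0.001,0,0],
    [0.015,0.001,0,0],
    [0.015,0.001,0,0],
    [0.015,0.001,0,0],
    [0.015,0.001,0,0],
  ],
)

```text
time_s: 12.95
tcp_pos: [0.6117, -0.0299, 0.0647]
eef_rot: [-180.0, 0.0, 101.7]
force: [0.2, -1.2, -4.4]
gripper_width: 0.324
```

```bash
python3 st.py;  python3 - <<'E'
from h import *
from bench import robot
c=wrist(robot,"w7"); 
E
```

```text
12.95 C [-0.0645 -0.2312] z 0.0647 rot [-1.8000e+02  1.0000e-02  1.0174e+02] F_c -0.01 -1.18 -4.35 tq [-0.31 -0.09 -0.02] 0.324
12.95 [ 0.61169544 -0.02986697  0.06467666] [-1.79996947e+02  9.43784697e-03  1.01736943e+02] [ 0.231397   -1.16175746 -4.35012123] 0.3236008452935158
```

View pics/w7.png

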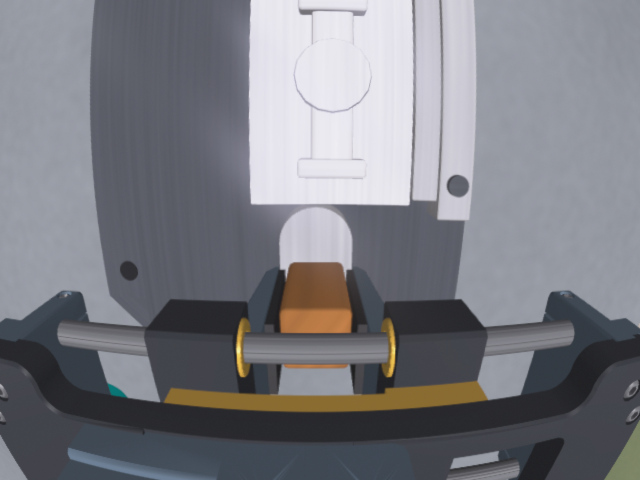

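Request:
move_arm(
  series=[
    [0.015,0.002,0,0],
    [0.015,0.002,0,0],
    [0.015,0.002,0,0],
    [0.015,0.002,0,0],
    [0.015,0.002,0,0],
  ],
)

```text
time_s: 13.62
tcp_pos: [0.6104, -0.0109, 0.0647]
eef_rot: [180.0, 0.0, 101.7]
force: [-0.8, -0.9, -3.5]
gripper_width: 0.328
```

Request:
move_arm(
  series=[
    [0.012,0.002,0,0],
    [0.01,0.002,0,0],
    [0.01,0.001,0,0],
    [0.008,0.001,0,0],
    [0.008,0.001,0,0],
  ],
)

```text
time_s: 14.25
tcp_pos: [0.6096, 0.001, 0.0647]
eef_rot: [-180.0, 0.0, 101.7]
force: [-0.2, -1.9, -3.7]
gripper_width: 0.329
```

```bash
python3 st.py;  python3 - <<'E'
from h import *
from bench import robot
c=wrist(robot,"w8"); 
E
```

```text
14.25 C [-0.0603 -0.2005] z 0.0647 rot [-1.8000e+02  1.0000e-02  1.0174e+02] F_c -0.6 -1.79 -3.71 tq [-0.31 -0.1   0.07] 0.329
14.25 [0.60960716 0.00101875 0.06468045] [-1.79996824e+02  6.93460180e-03  1.01736520e+02] [-0.22528713 -1.8745888  -3.71383095] 0.32862220494680394
```

View pics/w8.png

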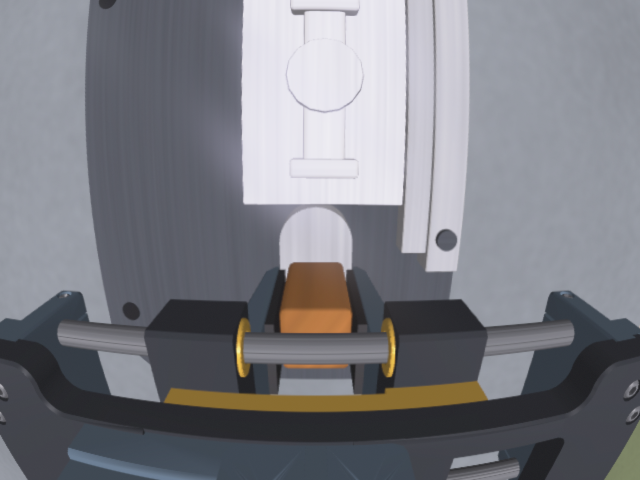

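Still flush. About 10 mm remains, so I'll slow down and feel for the stop.

Request:
move_arm(
  series=[
    [0.008,0.0005,0,0],
    [0.006,0.0005,0,0],
    [0.005,0,0,0],
    [0.004,0,0,0],
    [0.003,0,0,0],
  ],
)

```text
time_s: 14.92
tcp_pos: [0.6086, 0.0074, 0.0647]
eef_rot: [180.0, 0.0, 101.7]
force: [-0.6, -2.1, -4.3]
gripper_width: 0.325
```

```bash
python3 st.py
```

```text
14.925 C [-0.06  -0.194] z 0.0647 rot [1.8000e+02 1.0000e-02 1.0174e+02] F_c -1.05 -1.93 -4.3 tq [-0.31 -0.1   0.02] 0.325
```

Request:
move_arm(
  series=[
    [0.003,0,0,0],
    [0.003,0,0,0],
    [0.003,0,0,0],
    [0.002,0,0,0],
    [0,0,0,0],
  ],
)

```text
time_s: 15.55
tcp_pos: [0.608, 0.0102, 0.0647]
eef_rot: [180.0, -0.0, 101.7]
force: [0.2, -1.0, -4.3]
gripper_width: 0.331
```

```bash
python3 st.py
```

```text
15.55 C [-0.06   -0.1912] z 0.0647 rot [179.99  -0.   101.74] F_c 0.03 -1.03 -4.25 tq [-0.22 -0.12 -0.01] 0.331
```

Request:
move_arm(
  series=[
    [0.003,0,0,0],
    [0.003,0,0,0],
    [0.002,0,0,0],
    [0,0,0,0],
    [0,0,0,0],
  ],
)

```text
time_s: 16.18
tcp_pos: [0.6076, 0.0121, 0.0647]
eef_rot: [180.0, -0.0, 101.7]
force: [-0.1, -0.3, -4.1]
gripper_width: 0.325
```

```bash
python3 st.py
```

```text
16.175 C [-0.06   -0.1892] z 0.0647 rot [ 1.8000e+02 -1.0000e-02  1.0173e+02] F_c -0.19 -0.27 -4.12 tq [-0.2  -0.13  0.01] 0.325
```

Request:
move_arm(
  series=[
    [0.003,0,0,0],
    [0.002,0,0,0],
    [0.002,0,0,0],
    [0,0,0,0],
    [0,0,0,0],
  ],
)

```text
time_s: 16.8
tcp_pos: [0.6075, 0.0126, 0.0648]
eef_rot: [180.0, 0.1, 101.8]
force: [0.6, -5.8, -4.3]
gripper_width: 0.325
```

```bash
python3 st.py
```

```text
16.8 C [-0.06   -0.1887] z 0.0648 rot [1.7998e+02 1.2000e-01 1.0177e+02] F_c -0.56 -5.82 -4.3 tq [-1.19 -0.26 -0.06] 0.325
```

Stop contact at about 6 N. I'll press slightly more, then check.

Request:
move_arm(
  series=[
    [0.002,0,0,0],
    [0.002,0,0,0],
    [0,0,0,0],
    [0,0,0,0],
    [0,0,0,0],
  ],
)

```text
time_s: 17.42
tcp_pos: [0.6075, 0.0128, 0.0649]
eef_rot: [180.0, 0.2, 101.8]
force: [0.7, -7.2, -3.2]
gripper_width: 0.327
```

```bash
python3 st.py;  python3 - <<'E'
from h import *
from bench import robot
c=wrist(robot,"w9"); s=robot.camera("scene"); t=robot.camera("side")
cv2.imwrite("pics/w9z.png",cv2.resize(c["img"][0:270,220:480,::-1],None,fx=2.2,fy=2.2,interpolation=cv2.INTER_CUBIC))
a=cv2.resize(s["img"][222:307,270:410,::-1],None,fx=5,fy=5,interpolation=cv2.INTER_CUBIC); cv2.imwrite("pics/s9.png",a)
cv2.imwrite("pics/t9.png",cv2.resize(t["img"][215:340,250:380,::-1],None,fx=4.5,fy=4.5,interpolation=cv2.INTER_CUBIC))
E
```

```text
17.425 C [-0.0599 -0.1886] z 0.0649 rot [179.97   0.21 101.8 ] F_c -0.78 -7.16 -3.23 tq [-1.75 -0.32  0.07] 0.327
17.425 [0.60754691 0.01279116 0.06490026] [179.97344825   0.20537324 101.80040456] [ 0.6890181  -7.16606646 -3.23123076] 0.32718524418797357
```

View pics/w9z.png

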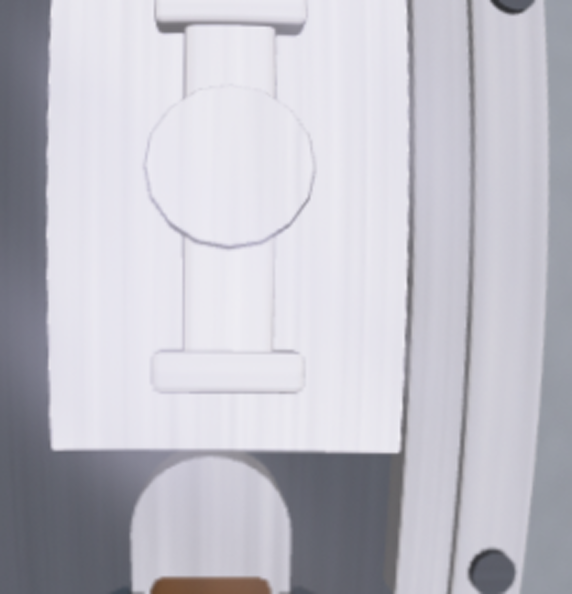

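View pics/s9.png

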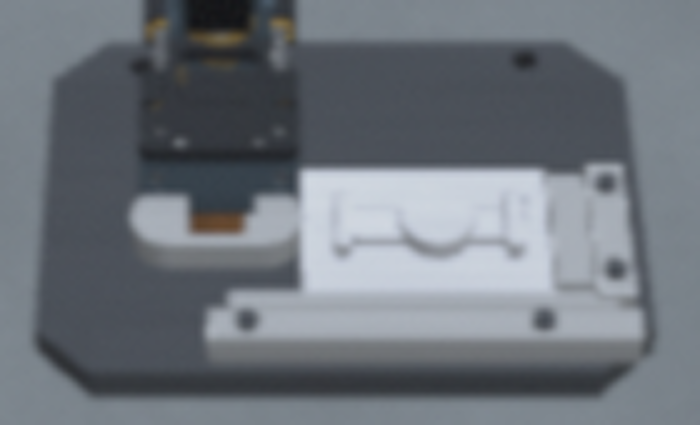

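View pics/t9.png

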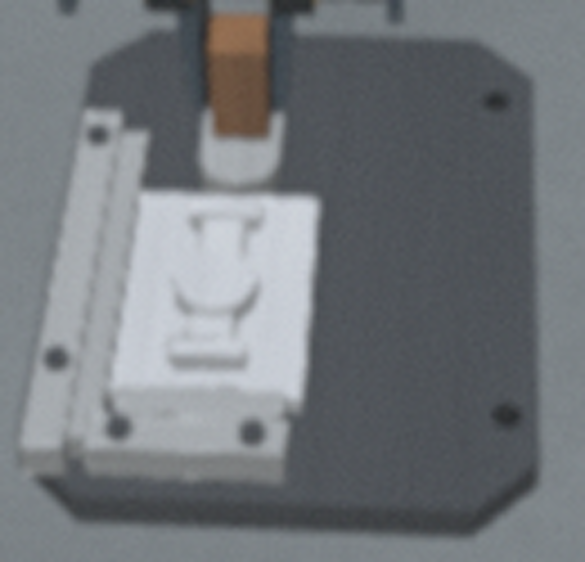

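The plate is seated at both bars in all three views. To confirm the rail contact I'll make one gentle side press at the plate's middle: back off, go round, feel.

Request:
move_arm(
  series=[
    [-0.03,0,0,0],
    [-0.06,0,0,0],
    [0,-0.12,0,0],
    [0,-0.15,0,0],
    [0,-0.13,0,0],
  ],
)

```text
time_s: 18.2
tcp_pos: [0.5124, -0.0282, 0.0646]
eef_rot: [-180.0, -0.0, 101.7]
force: [0.5, -0.3, -3.3]
gripper_width: 0.33
```

```bash
python3 st.py
```

```text
18.2 C [-0.1614 -0.2094] z 0.0646 rot [-1.7998e+02 -3.0000e-02  1.0170e+02] F_c 0.45 -0.38 -3.33 tq [ 0.01 -0.15 -0.06] 0.33
```

Request:
move_arm(
  series=[
    [0.1,0,0,0],
    [0.15,0,0,0],
    [0.15,0,0,0],
    [0.116,0,0,0],
    [0,0.04,0,0],
  ],
)

```text
time_s: 18.82
tcp_pos: [0.4966, 0.1019, 0.0648]
eef_rot: [-180.0, -0.0, 101.9]
force: [0.6, -0.2, -4.2]
gripper_width: 0.325
```

Request:
move_arm(
  series=[
    [0,0.03,0,0],
    [0,0.03,0,0],
    [0,0.02,0,0],
    [0,0.01,0,0],
    [0,0,0,0],
  ],
)

```text
time_s: 19.45
tcp_pos: [0.5193, 0.105, 0.0646]
eef_rot: [-180.0, 0.0, 101.7]
force: [-0.1, 0.2, -3.4]
gripper_width: 0.331
```

```bash
python3 st.py
```

```text
19.45 C [-0.1276 -0.0803] z 0.0646 rot [-1.7999e+02  1.0000e-02  1.0172e+02] F_c -0.05 0.22 -3.39 tq [ 0.02 -0.1   0.  ] 0.331
```

Request:
move_arm(
  series=[
    [0,0.006,0,0],
    [0,0.005,0,0],
    [0,0.004,0,0],
    [0,0.004,0,0],
    [0,0.003,0,0],
  ],
)

```text
time_s: 20.08
tcp_pos: [0.5247, 0.1064, 0.0647]
eef_rot: [180.0, 0.0, 101.7]
force: [-0.2, 0.2, -4.1]
gripper_width: 0.324
```

```bash
python3 st.py
```

```text
20.075 C [-0.1221 -0.0801] z 0.0647 rot [1.8000e+02 1.0000e-02 1.0174e+02] F_c -0.19 0.28 -4.05 tq [-0.01 -0.1   0.01] 0.324
```

Request:
move_arm(
  series=[
    [0,0.003,0,0],
    [0,0.002,0,0],
    [0,0.002,0,0],
    [0,0,0,0],
    [0,0,0,0],
  ],
)

```text
time_s: 20.7
tcp_pos: [0.5259, 0.1066, 0.0645]
eef_rot: [-179.9, 0.0, 101.7]
force: [-1.6, -0.5, -3.0]
gripper_width: 0.332
```

```bash
python3 st.py
```

```text
20.7 C [-0.1209 -0.0801] z 0.0645 rot [-179.94    0.    101.74] F_c -1.68 -0.12 -3.04 tq [-0.09  0.23 -0.07] 0.332
```

Request:
move_arm(
  series=[
    [0,0.002,0,0],
    [0,0.002,0,0],
    [0,0.002,0,0],
    [0,0,0,0],
    [0,0,0,0],
  ],
)

```text
time_s: 21.32
tcp_pos: [0.526, 0.1067, 0.0642]
eef_rot: [-179.8, -0.0, 101.7]
force: [-5.4, -0.8, -2.1]
gripper_width: 0.328
```

```bash
python3 st.py
```

```text
21.325 C [-0.1207 -0.0801] z 0.0642 rot [-179.76   -0.    101.72] F_c -5.45 0.33 -2.08 tq [-0.29  1.04 -0.14] 0.328
```

Solid again at the same x (-0.121), so the plate is on the rail. Now to retreat and park the pusher on the bench on the robot side of the fixture.

Request:
move_arm(
  series=[
    [0,-0.05,0,0],
    [0,-0.08,0,0],
    [0,-0.12,-0.06,0],
    [0,-0.15,-0.06,0],
    [0,-0.15,0,0],
  ],
)

```text
time_s: 21.95
tcp_pos: [0.3941, 0.0792, 0.0961]
eef_rot: [179.6, 0.0, 101.8]
force: [-0.5, -0.5, -3.7]
gripper_width: 0.329
```

```bash
python3 st.py
```

```text
21.95 C [-0.2555 -0.0803] z 0.0961 rot [1.7963e+02 2.0000e-02 1.0176e+02] F_c -0.55 -0.41 -3.7 tq [-0.04 -0.13  0.03] 0.329
```

Request:
move_arm(
  series=[
    [0,-0.08,0,0],
    [0,-0.06,0.03,0],
    [0,0,0.07,0],
    [0,0,0.06,0],
    [0,0,0.02,0],
  ],
)

```text
time_s: 22.58
tcp_pos: [0.3593, 0.072, 0.0496]
eef_rot: [179.9, 0.0, 101.7]
force: [-0.7, 0.1, -4.3]
gripper_width: 0.324
```

```bash
python3 st.py
```

```text
22.575 C [-0.291  -0.0803] z 0.0496 rot [1.7991e+02 1.0000e-02 1.0175e+02] F_c -0.69 0.24 -4.28 tq [-0.01 -0.11 -0.02] 0.324
```

Request:
move_arm(
  series=[
    [0,0,0.01,0],
    [0,0,0.008,0],
    [0,0,0.004,0],
    [0,0,0.002,0],
    [0,0,0,0],
  ],
)

```text
time_s: 23.2
tcp_pos: [0.3591, 0.072, 0.0438]
eef_rot: [180.0, 0.0, 101.7]
force: [0.3, -0.3, -3.6]
gripper_width: 0.325
```

```bash
python3 st.py
```

```text
23.2 C [-0.2913 -0.0802] z 0.0438 rot [179.98   0.   101.74] F_c 0.22 -0.39 -3.61 tq [ 0.01 -0.1  -0.03] 0.325
```

Request:
move_arm(
  series=[
    [0,0,0.003,0],
    [0,0,0.002,0],
    [0,0,0.001,0],
    [0,0,0,0],
    [0,0,0,0],
  ],
)

```text
time_s: 23.82
tcp_pos: [0.359, 0.0719, 0.0426]
eef_rot: [180.0, 0.0, 101.7]
force: [-2.0, -0.1, 6.3]
gripper_width: 0.326
```

```bash
python3 st.py
```

```text
23.825 C [-0.2913 -0.0803] z 0.0426 rot [1.7999e+02 1.0000e-02 1.0174e+02] F_c -2.02 0.34 6.29 tq [-0.04  0.39  0.06] 0.326
```

The pusher is on the bench. Releasing, then straight up.

Request:
move_arm(
  series=[
    [0,0,0,0],
    [0,0,0,0],
    [0,0,0,0],
    [0,0,0,0],
    [0,0,0,0],
  ],
  claw=80,
)

```text
time_s: 24.45
tcp_pos: [0.359, 0.0719, 0.0422]
eef_rot: [180.0, 0.0, 101.7]
force: [-0.4, -0.5, -0.6]
gripper_width: 0.843
```

Request:
move_arm(
  series=[
    [0,0,0,0],
    [0,0,0,0],
    [0,0,0,0],
    [0,0,0,0],
    [0,0,0,0],
  ],
)

```text
time_s: 25.08
tcp_pos: [0.359, 0.0719, 0.0422]
eef_rot: [180.0, 0.0, 101.7]
force: [1.3, -0.5, 0.1]
gripper_width: 0.874
```

```bash
python3 st.py
```

```text
25.075 C [-0.2914 -0.0803] z 0.0422 rot [1.8000e+02 1.0000e-02 1.0174e+02] F_c 1.15 -0.79 0.06 tq [ 0.03 -0.07 -0.03] 0.874
```

Request:
move_arm(
  series=[
    [0,0,-0.06,0],
    [0,0,-0.15,0],
    [0,0,-0.2,0],
    [0,0,-0.2,0],
    [0,0,-0.1,0],
  ],
)

```text
time_s: 25.7
tcp_pos: [0.3599, 0.0721, 0.2224]
eef_rot: [179.7, 0.0, 101.7]
force: [0.1, 0.6, -1.4]
gripper_width: 0.88
```

```bash
python3 st.py;  python3 - <<'E'
from h import *
from bench import robot
c=wrist(robot,"w10"); s=robot.camera("scene"); t=robot.camera("side")
cv2.imwrite("pics/s10.png",s["img"][:,:,::-1]); cv2.imwrite("pics/t10.png",t["img"][:,:,::-1])
cv2.imwrite("pics/s10z.png",cv2.resize(s["img"][180:310,240:420,::-1],None,fx=4.4,fy=4.4,interpolation=cv2.INTER_CUBIC))
E
```

```text
25.7 C [-0.2904 -0.0803] z 0.2224 rot [1.7974e+02 1.0000e-02 1.0174e+02] F_c 0.21 0.6 -1.39 tq [-0.   -0.12  0.02] 0.88
25.7 [0.35990299 0.07210171 0.22238228] [1.79735383e+02 1.49997198e-02 1.01736439e+02] [ 0.08079502  0.63397371 -1.38892241] 0.8800163027363563
```

View pics/s10z.png

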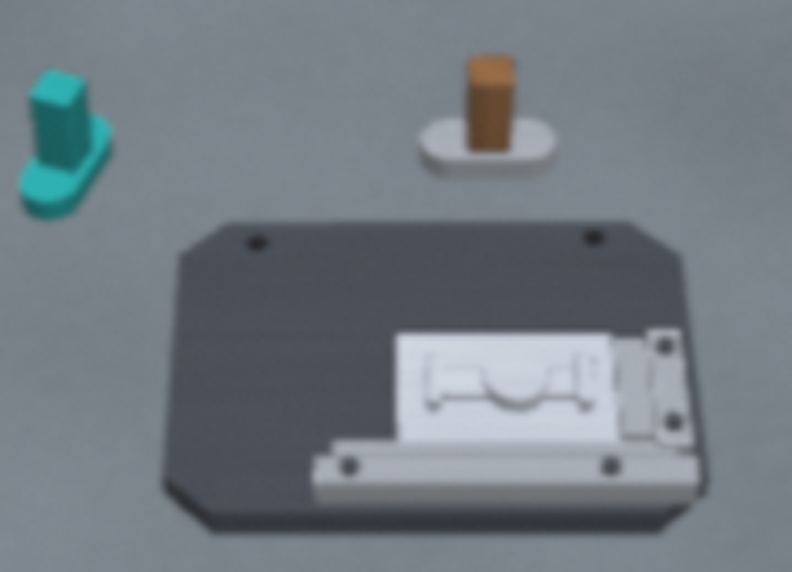

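View pics/t10.png

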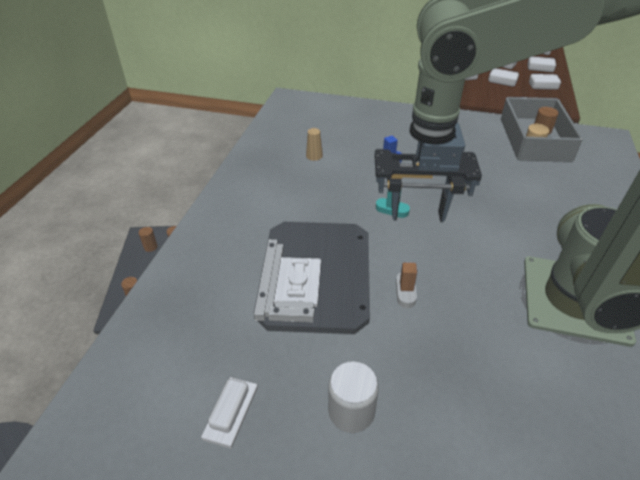

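View pics/w10.png

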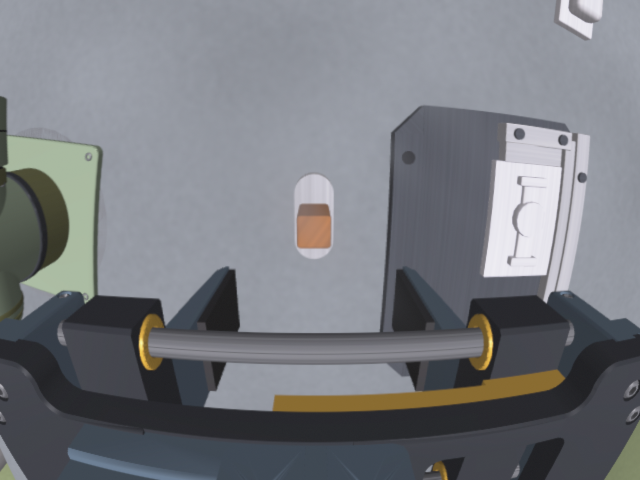

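Run:
```python
from h import *
c=pickle.load(open("w10.pkl","rb"))
cv2.imwrite("pics/w10z.png",cv2.resize(c["img"][110:290,470:600,::-1],None,fx=3.3,fy=3.3,interpolation=cv2.INTER_CUBIC))
```

```text
(no output)
```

View pics/w10z.png

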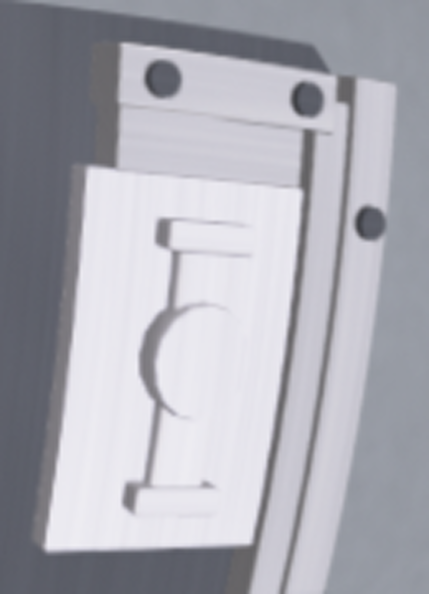

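The crop shows no gap at the stop bar (200,178) or along the rail bar (285,350). Handing in.

```bash
python3 st.py; python3 -c "
from bench import robot
print(robot.sign_off())"
```

```text
25.85 C [-0.2909 -0.0803] z 0.2203 rot [1.7985e+02 1.0000e-02 1.0174e+02] F_c 0.25 0.13 0.0 tq [-0.04 -0.06  0.  ] 0.875
the job is handed in; nothing more can be done
None
```

I picked up the steel pusher with the brown wooden handle and pushed the plate flush against the rail bar while its end was still about 57 mm from the stop. I then slid it along the rail until it touched the stop bar. After that I stood the pusher on the bench beside the fixture, let go, lifted clear and handed in at 25.9 s.

- **Contacts:** I felt the rail at about 8 N and the stop at about 7 N. A second light press against the rail, about 5 N, went solid at the same position within 0.2 mm, so the plate had stayed on the rail. These are wrist readings, the highest seen during the pushes, and all well under 3 kg.
- **Last pictures:** The plate shows no visible gap at either bar and the pusher stands upright off the fixture. The plug, tin and casting look unmoved by eye; I did not measure them. The gripper was clear of everything.
- **What was not checked:** I did not press the plate against the stop again after that last rail press, so the final stop contact is confirmed only by the pictures. Early estimates of the plate's position from different cameras disagreed by up to 5 mm, so I relied on feel for both contacts. No check failed.

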